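Fetch the remote and stylus from behind the dish and coin box

ROBOT

A 6-joint arm with a two-finger parallel gripper is mounted at the origin on the work surface. World frame = base frame: x ahead of the robot, y to its left, z up, the work surface at z = 0. Lengths are in m, angles in rad, forces in N, time in s.
With the tool pointing down it reaches from about 0.375 to 0.9 m from the base axis. Payload 3.1 kg.
Tool frame: the origin (TCP) lies on the centre line of the jaws, within the pads' length; the fingertips stand 22 mm ahead of it and the grasp point (between the pads) lies 3 mm ahead of it; z points along the fingers, y is the line along which they close (so a half turn about z gives the same grasp; the last joint's range is limited). The gripper opens to 85 mm and grips with 20 to 120 N. Pads are 22 mm wide; open, the fingers measure 114 mm over their backs; the gripper's body (76 mm by 85 mm) begins 54 mm behind the grasp point. The pads swing forward as they close: fully open they stand 13 mm farther back than shut.
Start: joints at [1.169, 0.527, 1.433, -0, 1.181, -0.178], TCP at [0.139, 0.609, 0.253] pointing down, gripper open.
Joint ranges: [-3.08, 3.08], [-0.75, 2.2], [0.22, 2.44], [-1.43, 4.57], [0, 2.65], [-2.85, 2.85]. Speed limits (rad/s): [2.79, 2.79, 3.14, 3.14, 3.14, 3.14].

INTERFACE

Orientations are given as a unit quaternion [x, y, z, w].
In Python, from station import manip gives the robot as it stands.
- The arm moves only by the shell command python3 drive.py 'ROWS' [FORCE]. ROWS is rows parted by semicolons, their numbers by spaces, 1 to 20 of them, each of 5 numbers: dx, dy, dz in m, then a turn about the tool's z in rad, then the opening from 0.0 (shut) to 1.0 (fully open); each row is the pose to reach, as a shift and turn from the pose commanded when the command began, along the tool's axes at that moment; what a row does not reach only later rows make up. A row lasts 1/10 s, in which the tool goes at most 0.05 m and 0.15 rad, less where a joint would pass 70% of its speed; a pose out of reach is approached as far as the arm can. The fingers move at their own pace and stop on an object; FORCE is the grip in N (left out, the last holds). Time passes only in rows, so rows that do not move let the fingers close. It prints the time, the measured TCP pose, the force, the opening and the grip force at its end.
- manip.sense(): the state, without advancing time (a new reading comes with each control period).
- manip.snapshot(name): name is "side" or "top"; returns a dict with "pixels" (420x560x3 uint8, red, green, blue), "range_z" (420x560 float32, m along the optical axis (not along the pixel's ray), 0 where there is no reading), "fov_y" (degrees; the focal length in pixels is half the picture's height over the tangent of half this angle, whatever the lens; pixels are square), "cx", "cy" (the principal point, pixels), "R" (3x3) and "t" (3): a world point X has camera coordinates R X + t. Camera axes: x right, y down, z forward; pixel columns grow to the right and rows downward; lengths in m; the calibration is good to about 2 mm. A picture is of the moment at which its call begins.
- manip.sign_off(): hands the job in; it is judged then, once.
The state is a dict: "t": time; "q": joint angles; "qd": joint speeds; "tau": joint torques, N m; "tcp_pos": TCP position; "tool_rot": TCP orientation; "force": force on the tool from outside, world axes, zero at the start; "ft_torque": the same for the moment, N m; "finger_gap": opening from 0.0 (shut) to 1.0 (fully open); "gripper_force": force on a finger pad.
Only numpy, scipy, OpenCV 4.12 (cv2) and the standard library are available. Lean on these libraries where they do the work, as an engineer would, in place of code of your own. Each camera call takes 0.05 s, during which the arm holds its last target. There are 200 camera calls.

TASK

The remote and the stylus have ended up at the back of the caddy's upper tier, behind the glass dish and the coin box. Stand the dish and the coin box together on the cork mat for the moment, then lay the remote inside its cradle (buttons up) and the stylus across both notched supports of the pen rest in the lower tier. Then put the dish and the coin box back on the upper tier, each where it stood and the box turned squarely as before; set both down upright and gently, never dropping them, and leave the mug and the pot plant alone.

Things in the scene. Friction and masses are not known exactly. Their poses are not given: they have to be found in the camera images.
- glass_dish: Round clear-glass dish with upright sides, 66 mm outside diameter (52 mm at the foot, full width from 14 mm up), 36 mm high, wall 4 mm, open top, about 0.14 kg. Stands at the front of the caddy's upper tier, left or right. Origin: centre of its underside, z up. Grip it across the outside.
- coin_box: White plastic coin box, lid shut, coin slot on top, grey press-button latch in front: 66 mm (x, front to back) by 58 mm (y) by 52 mm high, 0.18 to 0.37 kg. Stands beside the dish at the front of the upper tier, latch towards the robot. Origin: centre of its underside, z up, latch at -x.
- remote: Silver TV remote, small dark buttons on top, 130 mm long (its y), 34 mm wide (x), 18 mm thick, about 0.1 kg. Lies buttons up along the caddy's width at the back of the upper tier, about 10 mm behind the dish or the coin box. Origin: centre of its underside, z up.
- stylus: Blue pen-shaped stylus, flat-sided barrel 11 by 11 mm, 140 mm long (its y), pale tip at +y, 0.025 kg. Lies along the caddy's width at the back of the upper tier, in line with the remote, behind the dish or the coin box. Origin: middle of its length, on its axis, 5.5 mm above what it lies on.
- caddy: Charcoal two-tier caddy, fixed, 290 mm deep (x, front at -x faces the robot), 360 mm wide (y). Origin: centre of underside. Walls 4 mm. Lower floor top z = 4 mm, front lip 22 mm high; open from above for x = -145 to -15 mm. Upper tray: x = -15 to +145 mm, floor top z = 90, front lip top 102, other walls 112 mm. Dish and box start near x = +28, remote and stylus near x = +88, y = -85 or +85 mm.
- remote_cradle: Mid-grey plastic insert fixed in the lower tier, left or right of the pen rest: base 70 (x) by 160 (y) by 3 mm, rim 8 mm high on it round an inner space of 56 (x) by 154 mm (y); the middle 84 mm of both long sides has no rim, for fingers. The remote lies in it along y. Origin: centre of its underside, on the caddy's lower floor; z up.
- pen_rest: Mid-grey plastic insert fixed in the lower tier beside the cradle: base 70 (x) by 160 (y) by 3 mm with notched supports at y = -45 and +45 mm, each 12 mm long in y. Notch floor 12 mm above the underside, 28 mm wide in x, horns up to 20 mm. The stylus lies along y across both; free finger room between them. Origin: centre of its underside, on the caddy's lower floor.
- cork_mat: Flat cork mat, the side area, 190 mm (x) by 110 mm (y) by 4 mm, fixed on the cabinet top to the left or right of the caddy, empty at the start. Origin: centre of its underside, z up.
- mug: White mug, a bystander: 78 mm across, 88 mm high, handle at its +y side. Stands on the cabinet, on the other side of the caddy from the mat. Origin: centre of its underside.
- succulent: Small succulent in a terracotta pot, a bystander: 84 mm across, about 110 mm high with the plant, on the cabinet beyond the caddy's left (+y) side. Origin: centre of its underside.

How it is judged:
By the outcome, as a careful person would: the job done as asked, in the order asked, and still so for the second after the job is handed in, with the robot touching nothing.
It also fails if it takes over 131 s, if anything falls off the work surface, if the arm or the gripper's body presses on something with over 40 N, if the wrist force passes 120 N, or if a joint passes its speed limit or range.

## Working session

There is one attempt and no reset: what is moved stays moved. The work goes in short steps, Python scripts to look and compute and a shell command to move; the robot and the scene stay as the last step left them, time stands still between calls to the robot, and variables do not carry over. Pictures are saved under pics/ and viewed, at most 14 in all, crops included, and the job is handed in when it is done.

```bash
ls; mkdir -p pics; python3 - <<'E'
from station import manip
import cv2,numpy as np
for n in("top","side"):
    s=manip.snapshot(n);np.savez(f"pics/{n}0.npz",**s)
    cv2.imwrite(f"pics/{n}0.png",s["pixels"][:,:,::-1])
    print(n,s["fov_y"],s["cx"],s["cy"],(-s["R"].T@s["t"]).round(3),s["R"].round(3).tolist(),(s["range_z"]>0).mean())
st=manip.sense();print(st["tcp_pos"],st["tool_rot"],st["t"])
E
```

```text
drive.py
pics
station.py
top 49.31328682359884 282.55663078690844 210.6910798126292 [0.438 0.004 1.117] [[-0.011, -1.0, 0.005], [-0.989, 0.01, -0.147], [0.147, -0.006, -0.989]] 0.9958545918367347
side 57.44961182164291 284.89883150591 213.69410280494134 [ 0.559 -0.506  0.739] [[1.0, -0.012, 0.012], [-0.002, -0.799, -0.601], [0.016, 0.601, -0.799]] 0.996109693877551
[0.13844897 0.60883758 0.25240567] [ 1.11668135e-01  9.93745037e-01 -9.74168424e-04 -2.82325133e-04] 0.1
```

View pics/top0.png

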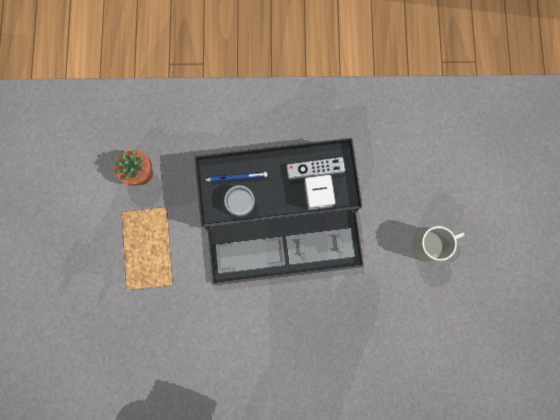

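View pics/side0.png

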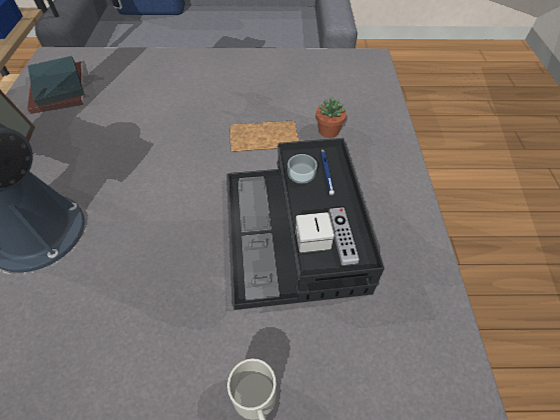

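The top view shows the caddy slightly yawed at px (280,210), with the mat at left (147,248) and the dish at (239,201). The stylus is at (237,176), the box at (319,192), the remote at (315,167), the cradle at (250,254) and the pen rest at (320,245). The mug (438,243) and the plant (133,167) are clear of the work. The side view agrees.

```bash
cat > h.py <<'E'
import numpy as np,cv2
from station import manip
def snap(n): return manip.snapshot(n)
def cloud(s):
    f=210/np.tan(np.radians(s["fov_y"])/2);v,u=np.mgrid[:420,:560];z=s["range_z"]
    c=np.stack([(u-s["cx"])/f*z,(v-s["cy"])/f*z,z],-1)
    return (c-s["t"])@s["R"]
def plane(s,uv,h):
    f=210/np.tan(np.radians(s["fov_y"])/2);uv=np.atleast_2d(uv).astype(float)
    d=np.c_[(uv[:,0]-s["cx"])/f,(uv[:,1]-s["cy"])/f,np.ones(len(uv))]@s["R"];o=-s["R"].T@s["t"]
    return (o+d*((h-o[2])/d[:,2])[:,None])[:,:2]
def big(m):
    n,l,st,_=cv2.connectedComponentsWithStats(m.astype(np.uint8));k=1+st[1:,4].argmax();return l==k
def rect(xy):  # centre, (long, short), yaw of long side (deg, -90..90)
    (c,(w,h),a)=cv2.minAreaRect((np.asarray(xy)*1000).astype(np.float32))
    if w<h:w,h,a=h,w,a+90
    return np.round(c,1),round(w,1),round(h,1),round((a+90)%180-90,2)
def mrect(s,m,h):
    v,u=np.nonzero(big(m));return rect(plane(s,np.c_[u,v],h))
E
python3 - <<'E'
from h import *
for n in("top","side"):
    s=dict(np.load(f"pics/{n}0.npz"));P=cloud(s);hsv=cv2.cvtColor(s["pixels"],cv2.COLOR_RGB2HSV);H,S,V=[hsv[...,i].astype(int) for i in range(3)]
    x,y,z=P[...,0],P[...,1],P[...,2]
    print(n,"table z",np.median(z[(x>.3)&(x<.4)&(y<-.05)&(y>-.2)]))
    reg=(x>.3)&(x<.8)&(y>-.25)&(y<.25)
    q=reg&(z>.06)&(V<75); print("upper black pts rect",rect(P[q][:,:2]), "n",q.sum())
    q=reg&(z>.1055)&(z<.117)&(V<70);print("rim",rect(P[q][:,:2]),np.median(z[q]))
    b=reg&(S>110)&(H>100)&(H<130)&(V>60);print("stylus",mrect(s,b,.0955+.004),np.median(z[b]))
    w=reg&(V>175)&(S<40)&(z>.13);print("box top",mrect(s,w,.142),np.median(z[big(w)]))
    r=reg&(z>.1)&(z<.118)&(V>90)&(S<60);rr=big(cv2.morphologyEx(r.astype(np.uint8),cv2.MORPH_CLOSE,np.ones((5,5))));print("remote",mrect(s,rr,.108),np.median(z[rr]))
    m=(S>90)&(H>8)&(H<25)&(V>110)&(z<.02)&(x<.6)&(y>.15)&(y<.5);m=cv2.morphologyEx(m.astype(np.uint8),cv2.MORPH_CLOSE,np.ones((5,5)));print("mat",mrect(s,m,.004),np.median(z[m>0]))
    g=reg&(z<.04)&(z>0)&(V>78)&(S<40)&(x>.38)&(x<.55)&(abs(y)<.2)
    g&=~((x<.36)|(z<.0045));nn,l,st,c=cv2.connectedComponentsWithStats(g.astype(np.uint8))
    for k in range(1,nn):
        if st[k,4]>150: q=l==k;print("grey",mrect(s,q,.007),st[k,4],c[k],np.median(z[q]))
    d=reg&(z>.1)&(y>.02)&(V>90)&(S<60);d=big(d);v,u=np.nonzero(d);pts=plane(s,np.c_[u,v],.126);print("dish",np.round(np.array(cv2.minEnclosingCircle((pts*1000).astype(np.float32)),dtype=object)[0],1),rect(pts),np.median(z[d]))
E
python3 -c "
import cv2
a=cv2.imread('pics/top0.png')[135:290,190:370];cv2.imwrite('pics/c1.png',cv2.resize(a,None,fx=3.8,fy=3.8,interpolation=2))"
```

```text
top table z 0.0019478716512963186
upper black pts rect (array([586.7,   2.3]), 358.5, 295.1, -83.54) n 8061
rim (array([654.8,   9.9]), 358.4, 157.5, -83.71) 0.11167162147358922
stylus (array([668.1, 102.2]), 116.1, 12.2, -85.09) 0.10162011467526129
box top (array([625. , -82.7]), 67.3, 56.1, 7.07) 0.14379803924690637
remote (array([685. , -76.9]), 129.4, 35.8, -82.77) 0.11001276186713757
mat (array([513.2, 328.7]), 183.1, 109.2, 5.83) 0.005535877741357069
grey (array([514.7, -92.2]), 160.5, 72.4, -83.46) 1857 [319.08723748 246.71728595] 0.009065150218466392
grey (array([495.8,  77. ]), 164.2, 72.3, -84.09) 1946 [250.04624872 254.65519013] 0.008982017702987687
grey (array([444.5, -12.8]), 369.0, 13.3, -83.23) 322 [279.6863354 275.8136646] 0.023701024484796628
dish [609.2  93.5] (array([609. ,  93.9]), 67.8, 64.5, 18.28) 0.1244957315847658
side table z -0.00013666143715752228
upper black pts rect (array([654.8,   8. ]), 361.9, 162.5, -83.61) n 7661
rim (array([657.6,   7.7]), 361.2, 158.8, -84.23) 0.10999036308958018
stylus (array([669.3,  98.8]), 119.0, 11.9, -85.2) 0.10000148466338703
box top (array([627.2, -87.6]), 63.7, 60.5, 6.92) 0.14147770474956103
remote (array([649. , -86.4]), 132.2, 108.7, -83.02) 0.10798198959826245
mat (array([513.9, 324.4]), 181.8, 111.0, 5.6) 0.0035083444874341365
grey (array([497.2,  79.6]), 168.7, 70.5, -84.05) 1473 [253.06245757 204.11608961] 0.006889847796575737
grey (array([447.1, -20.3]), 312.8, 5.5, -83.61) 219 [229.6347032  241.36073059] 0.021606228082015743
grey (array([516.7, -92.9]), 159.2, 70.7, -83.66) 1919 [258.22094841 265.88118812] 0.00705750571015256
dish [610.4  81.9] (array([610.3,  81.5]), 84.9, 64.5, 89.15) 0.11639278363239958
```

View pics/c1.png

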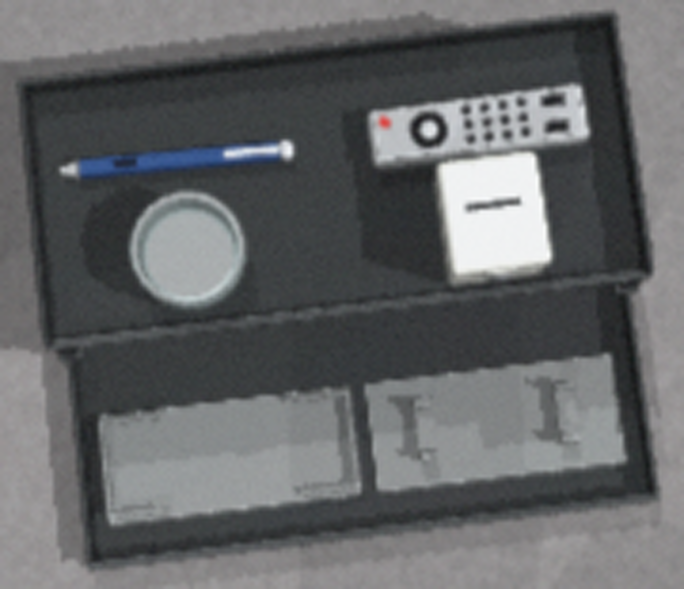

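The crop confirms the layout: stylus (60–295,160), dish (188,249), remote (475,125), box (494,217), cradle (230,455) and pen rest (495,420).

```bash
cat >> h.py <<'E'
def yaw():
    from scipy.spatial.transform import Rotation as Ro
    s=manip.sense();R=Ro.from_quat(s["tool_rot"]).as_matrix();return s,R,np.arctan2(-R[0,1],R[1,1])
def go(x,y,z,psi):  # mm, deg: yaw of tool y from world +y
    s,R,p=yaw();d=R.T@(np.array([x,y,z])/1000-s["tcp_pos"]);t=-((np.radians(psi)-p+np.pi/2)%np.pi-np.pi/2)
    print("t",round(s["t"],2),"tcp",(s["tcp_pos"]*1000).round(1),"yaw",round(np.degrees(p),1),"-> ",d.round(4),round(t,3),"rows",round(max(np.linalg.norm(d)/.05,abs(t)/.15),1))
E
python3 - <<'E'
from h import *
for n in("top","side"):
    s=dict(np.load(f"pics/{n}0.npz"));P=cloud(s);x,y,z=P[...,0],P[...,1],P[...,2]
    off=0.0017 if n=="top" else 0
    q=(z-off>.12)&(z-off<.132)&(abs(x-.61)<.06)&(abs(y-.09)<.06);pts=P[q][:,:2];h=cv2.convexHull((pts*1000).astype(np.float32));print(n,"dish rim",cv2.minEnclosingCircle(h),rect(pts),q.sum())
    q=(z-off>.136)&(z-off<.15)&(abs(x-.626)<.06)&(abs(y+.085)<.06);print("box top",rect(P[q][:,:2]),np.median(P[q],0).round(4))
    q=(z>.1045)&(z<.114)&(x>.655)&(x<.72)&(y<0)&(y>-.16)&(s["pixels"].mean(-1)>90);print("remote",rect(P[q][:,:2]))
go(610,92,220,6.4)
E
```

```text
top dish rim ((610.5227661132812, 94.49343872070312), 33.20734786987305) (array([610.8,  94.7]), 65.5, 63.9, 0.9) 180
box top (array([625.7, -82.3]), 67.8, 57.7, 6.64) [ 0.6249 -0.0819  0.1437]
remote (array([686.2, -77.1]), 129.5, 34.8, -82.56)
side dish rim ((610.46142578125, 92.91284942626953), 33.8455696105957) (array([610.6,  92.6]), 65.0, 64.9, 5.48) 195
box top (array([626.8, -83.8]), 66.8, 58.3, 7.2) [ 0.6263 -0.0868  0.1415]
remote (array([677.7, -79.6]), 129.4, 51.5, -83.04)
t 0.1 tcp [138.4 608.8 252.4] yaw -12.8 ->  [-0.5745 -0.3992  0.033 ] -0.336 rows 14.0
```

```bash
python3 drive.py '-0.574 -0.398 0.033 -0.336 1;-0.574 -0.398 0.033 -0.336 1;-0.574 -0.398 0.033 -0.336 1;-0.574 -0.398 0.033 -0.336 1;-0.574 -0.398 0.033 -0.336 1;-0.574 -0.398 0.033 -0.336 1;-0.574 -0.398 0.033 -0.336 1;-0.574 -0.398 0.033 -0.336 1;-0.574 -0.398 0.033 -0.336 1;-0.574 -0.398 0.033 -0.336 1;-0.574 -0.398 0.033 -0.336 1;-0.574 -0.398 0.033 -0.336 1;-0.574 -0.398 0.033 -0.336 1;-0.574 -0.398 0.033 -0.336 1;-0.574 -0.398 0.033 -0.336 1;-0.574 -0.398 0.033 -0.336 1;-0.574 -0.398 0.033 -0.336 1' 30; python3 -c "
from h import *
go(610.5,93.5,116,6.4)"
```

```text
t: 1.8
tcp_pos: [0.6087, 0.0946, 0.2197]
tool_rot: [-0.056, 0.998, 0.0, -0.001]
force: [0.4, -0.2, -0.2]
finger_gap: 1.002
gripper_force: 0.0
t 1.8 tcp [608.7  94.6 219.7] yaw 6.4 ->  [-0.0019 -0.0014  0.1037] 0.001 rows 2.1
```

```bash
python3 drive.py '-0.001 -0.001 0.04 0 1;-0.001 -0.001 0.07 0 1;-0.001 -0.001 0.09 0 1;-0.001 -0.001 0.104 0 1;-0.001 -0.001 0.104 0 1;-0.001 -0.001 0.104 0 1'; python3 -c "
from h import *
go(610.5,93.5,116,6.4)"
```

```text
t: 2.4
tcp_pos: [0.6112, 0.0939, 0.1169]
tool_rot: [-0.057, 0.998, 0.0, 0.0]
force: [1.2, 0.8, 1.1]
finger_gap: 0.999
gripper_force: 0.0
t 2.4 tcp [611.2  93.9 116.9] yaw 6.5 ->  [ 0.0007 -0.0003  0.0009] 0.002 rows 0.0
```

```bash
python3 drive.py '0 0 0 0 0.6;0 0 0 0 0.6;0 0 0 0 0.6;0 0 0 0 0.6;0 0 0 0 0.6;0 0 0 0 0.6' 30; python3 -c "
from h import *
go(610.5,93.5,116,6.4)"
```

```text
t: 3.0
tcp_pos: [0.6122, 0.0934, 0.1183]
tool_rot: [-0.056, 0.998, 0.0, 0.002]
force: [-0.9, 1.6, 5.8]
finger_gap: 0.76
gripper_force: 34.1
t 3.0 tcp [612.2  93.4 118.3] yaw 6.4 ->  [0.0017 0.0003 0.0022] 0.0 rows 0.1
```

```bash
python3 drive.py '0 0 -0.005 0 0.6;0 0 -0.015 0 0.6;0 0 -0.04 0 0.6;0 0 -0.07 0 0.6;0 0 -0.09 0 0.6;0 0 -0.09 0 0.6;0 0 -0.09 0 0.6'; python3 -c "
from h import *
go(558.3,331,120,6)
print(manip.sense()['finger_gap'])"
```

```text
t: 3.7
tcp_pos: [0.6109, 0.0929, 0.2065]
tool_rot: [-0.056, 0.998, -0.0, 0.0]
force: [-0.5, 0.5, -2.1]
finger_gap: 0.757
gripper_force: 33.9
t 3.7 tcp [610.9  92.9 206.5] yaw 6.4 ->  [0.0256 0.2425 0.0864] 0.007 rows 5.2
0.7572997178473829
```

```bash
python3 drive.py '0.003 0.03 0 0 0.6;0.007 0.07 0 0 0.6;0.012 0.115 0 0 0.6;0.017 0.16 0 0 0.6;0.022 0.20 0.01 0 0.6;0.025 0.23 0.04 0 0.6;0.0256 0.2425 0.08 0 0.6;0.0256 0.2425 0.12 0 0.6;0.0256 0.2425 0.145 0 0.6;0.0256 0.2425 0.155 0 0.6;0.0256 0.2425 0.16 0 0.6;0.0256 0.2425 0.16 0 0.6'; python3 -c "
from h import *
go(558.3,331,32.3,6)
s=manip.snapshot('side');cv2.imwrite('pics/s1.png',cv2.resize(s['pixels'][60:230,180:400,::-1],None,fx=3,fy=3))"
```

```text
t: 4.9
tcp_pos: [0.5586, 0.3309, 0.0459]
tool_rot: [-0.056, 0.998, -0.0, -0.0]
force: [0.3, 0.0, -0.9]
finger_gap: 0.756
gripper_force: 33.9
t 4.9 tcp [558.6 330.9  45.9] yaw 6.4 ->  [0.0003 0.0001 0.0136] 0.007 rows 0.3
```

View pics/s1.png

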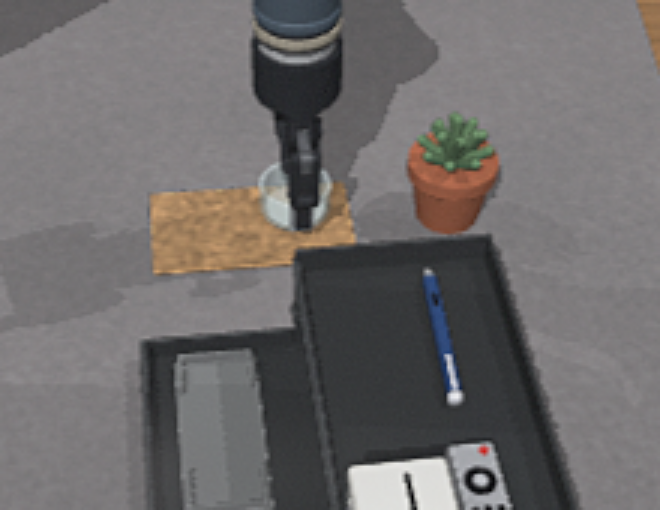

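The side crop shows the dish upright in the jaws at (298,195) above the mat. The stylus and remote haven't moved.

```bash
python3 drive.py '0 0 0.005 0 0.6;0 0 0.009 0 0.6;0 0 0.011 0 0.6;0 0 0.0125 0 0.6;0 0 0.0135 0 0.6;0 0 0.0135 0 0.6;0 0 0.0135 0 0.6'; python3 drive.py '0 0 0.001 0 0.6;0 0 0.0015 0 0.6;0 0 0.0015 0 0.6'
```

```text
t: 5.65
tcp_pos: [0.5586, 0.3312, 0.0329]
tool_rot: [-0.056, 0.998, 0.0, 0.0]
force: [0.9, -0.6, -1.3]
finger_gap: 0.759
gripper_force: 33.9
t: 5.95
tcp_pos: [0.5587, 0.3313, 0.0323]
tool_rot: [-0.056, 0.998, 0.0, 0.0]
force: [-0.6, -0.4, 5.1]
finger_gap: 0.757
gripper_force: 34.4
```

```bash
python3 drive.py '0 0 0 0 0.85;0 0 0 0 1;0 0 0 0 1;0 0 0 0 1;0 0 -0.02 0 1;0 0 -0.06 0 1;0 0 -0.10 0 1;0 0 -0.15 0 1;0 0 -0.19 0 1;0 0 -0.19 0 1'; python3 -c "
from h import *
go(626.3,-83,222,7)"
```

```text
t: 6.95
tcp_pos: [0.5623, 0.3328, 0.2286]
tool_rot: [-0.056, 0.998, 0.002, 0.007]
force: [0.7, 0.3, -0.1]
finger_gap: 0.998
gripper_force: 0.0
t 6.95 tcp [562.3 332.8 228.6] yaw 6.4 ->  [-0.0169 -0.4203  0.0053] -0.01 rows 8.4
```

```bash
python3 drive.py '-0.02 -0.42 0.005 -0.01 1;-0.02 -0.42 0.005 -0.01 1;-0.02 -0.42 0.005 -0.01 1;-0.02 -0.42 0.005 -0.01 1;-0.02 -0.42 0.005 -0.01 1;-0.02 -0.42 0.005 -0.01 1;-0.02 -0.42 0.005 -0.01 1;-0.02 -0.42 0.005 -0.01 1;-0.02 -0.42 0.005 -0.01 1;-0.02 -0.42 0.005 -0.01 1;-0.02 -0.42 0.005 -0.01 1;-0.02 -0.42 0.005 -0.01 1'; python3 -c "
from h import *
go(626.3,-83,118,7)
s=manip.snapshot('side');w=(s['pixels'].min(-1)>175);P=cloud(s)
q=w&(P[...,2]>.136)&(abs(P[...,0]-.626)<.06)&(abs(P[...,1]+.085)<.06);print(q.sum(),rect(P[q][:,:2]))"
```

```text
t: 8.15
tcp_pos: [0.6247, -0.082, 0.2158]
tool_rot: [-0.062, 0.998, 0.001, -0.001]
force: [0.2, 1.0, 0.1]
finger_gap: 1.0
gripper_force: 0.0
t 8.15 tcp [624.7 -82.  215.8] yaw 7.1 ->  [-0.0016 -0.0013  0.0978] 0.002 rows 2.0
635 (array([628.4, -94.4]), 77.0, 63.8, -82.45)
```

```bash
python3 drive.py '-0.001 -0.001 0.04 0 1;-0.001 -0.001 0.07 0 1;-0.001 -0.001 0.085 0 1;-0.001 -0.001 0.094 0 1;-0.001 -0.001 0.094 0 1;-0.001 -0.001 0.094 0 1' 45;python3 drive.py '0 0 0 0 0.8;0 0 0 0 0.55;0 0 0 0 0.55;0 0 0 0 0.55;0 0 0 0 0.55;0 0 0 0 0.55;0 0 0 0 0.55' 45; python3 -c "
from h import *
go(626.3,-83,118,7)"
```

```text
t: 8.8
tcp_pos: [0.6275, -0.0847, 0.1234]
tool_rot: [-0.061, 0.998, -0.0, 0.001]
force: [-0.6, -0.9, 0.5]
finger_gap: 1.001
gripper_force: 0.0
t: 9.5
tcp_pos: [0.6273, -0.0846, 0.1239]
tool_rot: [-0.061, 0.998, -0.0, 0.001]
force: [0.2, 2.3, 5.7]
finger_gap: 0.674
gripper_force: 49.0
t 9.5 tcp [627.3 -84.6 123.9] yaw 7.0 ->  [0.0008 0.0018 0.0059] -0.0 rows 0.1
```

```bash
python3 drive.py '0 0 -0.005 0 0.55;0 0 -0.015 0 0.55;0 0 -0.04 0 0.55;0 0 -0.07 0 0.55;0 0 -0.09 0 0.55;0 0 -0.09 0 0.55;0 0 -0.09 0 0.55;0 0 -0.09 0 0.55'; python3 -c "
from h import *
go(466.7,321.8,120,6)"
```

```text
t: 10.3
tcp_pos: [0.6253, -0.0846, 0.2107]
tool_rot: [-0.061, 0.998, 0.001, -0.002]
force: [0.1, 0.5, -2.5]
finger_gap: 0.67
gripper_force: 49.0
t 10.3 tcp [625.3 -84.6 210.7] yaw 7.0 ->  [0.1077 0.4225 0.0916] 0.017 rows 8.9
```

```bash
python3 drive.py '0.008 0.03 0 0 0.55;0.02 0.07 0 0 0.55;0.03 0.115 0 0 0.55;0.042 0.16 0 0 0.55;0.054 0.205 0 0 0.55;0.065 0.25 0 0 0.55;0.077 0.295 0 0 0.55;0.088 0.34 0 0 0.55;0.098 0.38 0 0 0.55;0.104 0.41 0 0.017 0.55;0.1077 0.4225 0.02 0.017 0.55;0.1077 0.4225 0.06 0.017 0.55;0.1077 0.4225 0.1 0.017 0.55;0.1077 0.4225 0.135 0.017 0.55;0.1077 0.4225 0.15 0.017 0.55;0.1077 0.4225 0.158 0.017 0.55;0.1077 0.4225 0.158 0.017 0.55;0.1077 0.4225 0.158 0.017 0.55'; python3 -c "
from h import *
go(466.7,321.8,37.9,6)"
```

```text
t: 12.1
tcp_pos: [0.4686, 0.3215, 0.0546]
tool_rot: [-0.053, 0.999, 0.0, 0.0]
force: [-0.0, -0.1, -2.9]
finger_gap: 0.672
gripper_force: 49.2
t 12.1 tcp [468.6 321.5  54.6] yaw 6.0 ->  [0.0018 0.0005 0.0167] 0.0 rows 0.3
```

```bash
python3 drive.py '0 0 0.006 0 0.55;0 0 0.011 0 0.55;0 0 0.0135 0 0.55;0 0 0.015 0 0.55;0 0 0.016 0 0.55;0 0 0.0165 0 0.55;0 0 0.017 0 0.55;0 0 0.017 0 0.55;0 0 0.017 0 0.55'
```

```text
t: 13.0
tcp_pos: [0.4681, 0.3214, 0.0379]
tool_rot: [-0.053, 0.999, 0.0, 0.0]
force: [-1.9, -0.6, 5.3]
finger_gap: 0.672
gripper_force: 49.8
```

Touching; release, retreat and move above the remote.

```bash
python3 drive.py '0 0 0 0 0.8;0 0 0 0 1;0 0 0 0 1;0 0 0 0 1;0 0 -0.02 0 1;0 0 -0.06 0 1;0 0 -0.10 0 1;0 0 -0.15 0 1;0 0 -0.18 0 1;0 0 -0.18 0 1;0 0 -0.18 0 1;0 0 -0.18 0 1'; python3 - <<'E'
from h import *
go(686.5,-78.5,215,97.2)
for n in("top","side"):
    s=snap(n);np.savez(f"pics/{n}1.npz",**s);cv2.imwrite(f"pics/{n}1.png",s["pixels"][:,:,::-1])
    P=cloud(s);x,y,z=P[...,0],P[...,1],P[...,2];g=s["pixels"].mean(-1)
    q=(z>.1045)&(z<.114)&(x>.655)&(x<.72)&(y<0)&(y>-.16)&(g>90);print("remote",rect(P[q][:,:2]))
    hsv=cv2.cvtColor(s["pixels"],cv2.COLOR_RGB2HSV);H,S,V=[hsv[...,i].astype(int) for i in range(3)]
    q=(z>.093)&(z<.11)&(abs(x-.67)<.03)&(abs(y-.1)<.09)&((S>80)|(V>110));print("stylus",rect(P[q][:,:2]),mrect(s,q,.0985))
E
```

```text
t: 14.2
tcp_pos: [0.4671, 0.3209, 0.2158]
tool_rot: [-0.053, 0.999, -0.001, -0.002]
force: [-0.9, -0.4, -0.9]
finger_gap: 1.002
gripper_force: 0.0
t 14.2 tcp [467.1 320.9 215.8] yaw 6.0 ->  [-0.1763 -0.4202  0.0006] 1.55 rows 10.3
remote (array([686. , -76.6]), 128.8, 34.9, -82.86)
stylus (array([668.6, 103. ]), 137.5, 12.9, -84.7) (array([668.1, 103. ]), 137.4, 12.9, -85.25)
remote (array([686.2, -78.5]), 129.7, 33.6, -82.75)
stylus (array([668.7, 100.3]), 134.8, 11.2, -85.13) (array([668.8,  97.2]), 137.2, 11.2, -85.27)
```

View pics/top1.png

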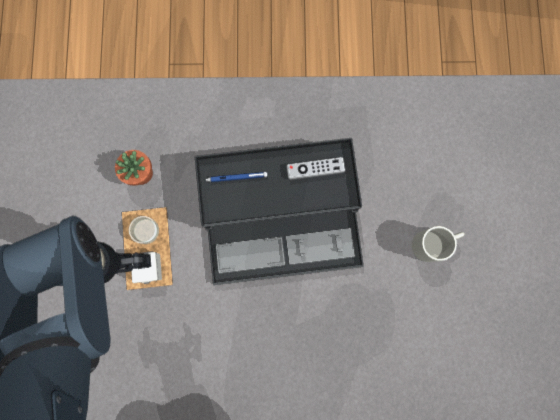

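The top view shows the dish at (144,229) and the box at (145,268), both standing on the mat. The remote and stylus are unmoved and exposed.

```bash
python3 drive.py '-0.1763 -0.42 0 1.55 0.6;-0.1763 -0.42 0 1.55 0.6;-0.1763 -0.42 0 1.55 0.6;-0.1763 -0.42 0 1.55 0.6;-0.1763 -0.42 0 1.55 0.6;-0.1763 -0.42 0 1.55 0.6;-0.1763 -0.42 0 1.55 0.6;-0.1763 -0.42 0 1.55 0.6;-0.1763 -0.42 0 1.55 0.6;-0.1763 -0.42 0 1.55 0.6;-0.1763 -0.42 0 1.55 0.6;-0.1763 -0.42 0 1.55 0.6;-0.1763 -0.42 0 1.55 0.6;-0.1763 -0.42 0 1.55 0.6' 35; python3 -c "
from h import *
go(686.2,-77.6,120,97.2)"
```

```text
t: 15.7
tcp_pos: [0.6872, -0.0772, 0.2166]
tool_rot: [0.661, 0.751, -0.0, -0.001]
force: [0.4, -0.4, 0.1]
finger_gap: 0.596
gripper_force: 0.0
t 15.7 tcp [687.2 -77.2 216.6] yaw -82.7 ->  [-0.0003 -0.0009  0.0966] 0.002 rows 1.9
```

```bash
python3 drive.py '0 -0.0005 0.04 0 0.6;0 -0.0005 0.07 0 0.6;0 -0.0005 0.09 0 0.6;0 -0.0005 0.098 0 0.6;0 -0.0005 0.101 0 0.6;0 -0.0005 0.101 0 0.6;0 -0.0005 0.101 0 0.6' 35; python3 drive.py '0 0 0 0 0.45;0 0 0 0 0.3;0 0 0 0 0.3;0 0 0 0 0.3;0 0 0 0 0.3;0 0 0 0 0.3' 35; python3 -c "
from h import *
go(497,78,120,96.2)"
```

```text
t: 16.4
tcp_pos: [0.6881, -0.078, 0.1178]
tool_rot: [0.661, 0.75, 0.001, 0.001]
force: [0.3, 0.6, 0.6]
finger_gap: 0.601
gripper_force: 0.0
t: 17.0
tcp_pos: [0.6879, -0.0781, 0.1178]
tool_rot: [0.661, 0.75, 0.001, 0.001]
force: [-1.1, -0.2, 6.1]
finger_gap: 0.386
gripper_force: 36.9
t 17.0 tcp [687.9 -78.1 117.8] yaw -82.8 ->  [ 0.1788 -0.1698 -0.0027] 0.018 rows 4.9
```

```bash
python3 drive.py '0 0 -0.005 0 0.3;0 0 -0.02 0 0.3;0 0 -0.05 0 0.3;0 0 -0.08 0 0.3;0 0 -0.095 0 0.3;0.01 -0.01 -0.095 0 0.3;0.04 -0.04 -0.095 0 0.3;0.075 -0.07 -0.095 0 0.3;0.11 -0.1 -0.095 0 0.3;0.14 -0.13 -0.095 0.018 0.3;0.165 -0.155 -0.095 0.018 0.3;0.178 -0.17 -0.095 0.018 0.3;0.178 -0.17 -0.095 0.018 0.3;0.178 -0.17 -0.095 0.018 0.3;0.178 -0.17 -0.095 0.018 0.3'; python3 - <<'E'
from h import *
go(496.7,76.9,34.8,96.3)
s=snap("top");cv2.imwrite("pics/t2.png",cv2.resize(s["pixels"][135:290,190:370,::-1],None,fx=3,fy=3))
E
```

```text
t: 18.5
tcp_pos: [0.4977, 0.0767, 0.2116]
tool_rot: [0.668, 0.744, 0.001, 0.001]
force: [0.4, 0.5, -1.2]
finger_gap: 0.39
gripper_force: 36.1
t 18.5 tcp [497.7  76.7 211.6] yaw -83.9 ->  [ 0.0004 -0.0013  0.1768] -0.003 rows 3.5
```

View pics/t2.png

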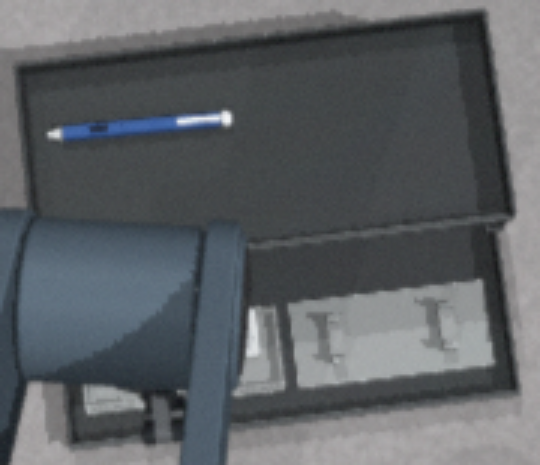

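The remote is held over the cradle at (180,330) in the crop, lined up with it. Next I lower it.

```bash
python3 drive.py '0 -0.001 0.04 0 0.3;0 -0.001 0.08 0 0.3;0 -0.001 0.12 0 0.3;0 -0.001 0.145 0 0.3;0 -0.001 0.16 0 0.3;0 -0.001 0.167 0 0.3;0 -0.001 0.171 0 0.3;0 -0.001 0.174 0 0.3;0 -0.001 0.1755 0 0.3;0 -0.001 0.1765 0 0.3;0 -0.001 0.1765 0 0.3;0 -0.001 0.1765 0 0.3'
```

```text
t: 19.75
tcp_pos: [0.4953, 0.0773, 0.0353]
tool_rot: [0.668, 0.744, 0.0, 0.0]
force: [0.4, 0.2, -2.0]
finger_gap: 0.387
gripper_force: 36.1
```

```bash
python3 drive.py '0 0 0.0005 0 0.3;0 0 0.001 0 0.3;0 0 0.001 0 0.3;0 0 0.001 0 0.3'
```

```text
t: 20.15
tcp_pos: [0.4953, 0.0773, 0.0348]
tool_rot: [0.668, 0.744, 0.0, 0.0]
force: [-1.2, -0.7, 6.9]
finger_gap: 0.386
gripper_force: 37.0
```

```bash
python3 drive.py '0 0 0 0 0.5;0 0 0 0 0.55;0 0 0 0 0.55;0 0 -0.02 0 0.55;0 0 -0.06 0 0.5;0 0 -0.11 0 0.5;0 0 -0.16 0 0.5;0 0 -0.185 0 0.5;0 0 -0.185 0 0.5;0 0 -0.185 0 0.5'; python3 -c "
from h import *
go(668.7,101.5,220,94.8)"
```

```text
t: 21.15
tcp_pos: [0.4948, 0.0773, 0.2189]
tool_rot: [0.668, 0.744, 0.0, 0.0]
force: [-0.4, 0.4, -0.1]
finger_gap: 0.497
gripper_force: 0.0
t 21.15 tcp [494.8  77.3 218.9] yaw -83.8 ->  [ 0.0053  0.1755 -0.001 ] 0.024 rows 3.5
```

```bash
python3 drive.py '0.002 0.05 0 0.024 0.5;0.003 0.1 0 0.024 0.5;0.005 0.145 0 0.024 0.5;0.0053 0.1755 0 0.024 0.5;0.0053 0.1755 0 0.024 0.5;0.0053 0.1755 0 0.024 0.5;0.0053 0.1755 0 0.024 0.5'; python3 - <<'E'
from h import *
go(668.7,101.5,115,94.8)
s=snap("top");cv2.imwrite("pics/t3.png",cv2.resize(s["pixels"][135:290,190:370,::-1],None,fx=3,fy=3))
s=snap("side");cv2.imwrite("pics/s3.png",cv2.resize(s["pixels"][110:310,210:400,::-1],None,fx=2.8,fy=2.8))
E
```

```text
t: 21.85
tcp_pos: [0.6668, 0.1014, 0.2167]
tool_rot: [0.677, 0.736, -0.002, -0.002]
force: [-0.7, 0.9, 0.3]
finger_gap: 0.503
gripper_force: 0.0
t 21.85 tcp [666.8 101.4 216.7] yaw -85.2 ->  [-1.000e-04  2.500e-03  1.017e-01] 0.0 rows 2.0
```

View pics/s3.png

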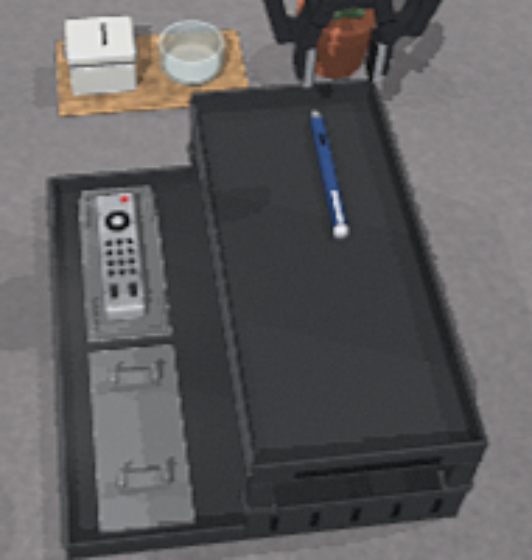

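The side crop shows the remote lying buttons up inside the cradle (118,255). The stylus is at (328,175), with the jaws above it.

```bash
python3 drive.py '0 0.001 0.04 0 0.5;0 0.001 0.07 0 0.5;0 0.001 0.09 0 0.5;0 0.001 0.1 0 0.5;0 0.001 0.102 0 0.5;0 0.001 0.102 0 0.5;0 0.001 0.102 0 0.5' 25; python3 -c "
from h import *
go(668.7,101.5,114.5,94.8)"
```

```text
t: 22.65
tcp_pos: [0.6709, 0.1015, 0.1184]
tool_rot: [0.677, 0.736, 0.001, 0.001]
force: [0.6, 1.1, -0.0]
finger_gap: 0.494
gripper_force: 0.0
t 22.65 tcp [670.9 101.5 118.4] yaw -85.2 ->  [ 0.0001 -0.0022  0.0039] 0.0 rows 0.1
```

```bash
python3 drive.py '0 -0.002 0.003 0 0.4;0 -0.002 0.004 0 0.25;0 -0.002 0.004 0 0.15;0 -0.002 0.004 0 0.05;0 -0.002 0.004 0 0.05;0 -0.002 0.004 0 0.05;0 -0.002 0.004 0 0.05;0 -0.002 0.004 0 0.05' 25; python3 -c "
from h import *
go(668.7,101.5,114.5,94.8)"
```

```text
t: 23.45
tcp_pos: [0.6682, 0.1014, 0.1131]
tool_rot: [0.677, 0.736, 0.0, 0.0]
force: [-0.7, 0.0, 2.2]
finger_gap: 0.119
gripper_force: 27.7
t 23.45 tcp [668.2 101.4 113.1] yaw -85.2 ->  [ 0.0001  0.0005 -0.0014] 0.0 rows 0.0
```

```bash
python3 drive.py '0 0 -0.005 0 0.05;0 0 -0.02 0 0.05;0 0 -0.05 0 0.05;0 0 -0.08 0 0.05;0 0 -0.1 0 0.05;0 0 -0.1 0 0.05;0 0 -0.1 0 0.05'; python3 -c "
from h import *
go(515.7,-92.5,210,96.3)"
```

```text
t: 24.15
tcp_pos: [0.6679, 0.1014, 0.2134]
tool_rot: [0.677, 0.736, 0.0, 0.0]
force: [-1.0, -1.1, -1.0]
finger_gap: 0.12
gripper_force: 27.4
t 24.15 tcp [667.9 101.4 213.4] yaw -85.2 ->  [-0.1805 -0.1679  0.0033] -0.026 rows 4.9
```

```bash
python3 drive.py '-0.02 -0.02 0 -0.026 0.05;-0.05 -0.045 0 -0.026 0.05;-0.08 -0.075 0 -0.026 0.05;-0.11 -0.105 0 -0.026 0.05;-0.14 -0.13 0 -0.026 0.05;-0.165 -0.155 0 -0.026 0.05;-0.1805 -0.168 0 -0.026 0.05;-0.1805 -0.168 0 -0.026 0.05;-0.1805 -0.168 0.03 -0.026 0.05;-0.1805 -0.168 0.07 -0.026 0.05;-0.1805 -0.168 0.11 -0.026 0.05;-0.1805 -0.168 0.135 -0.026 0.05;-0.1805 -0.168 0.15 -0.026 0.05;-0.1805 -0.168 0.15 -0.026 0.05;-0.1805 -0.168 0.15 -0.026 0.05'; python3 - <<'E'
from h import *
go(515.7,-92.5,39.1,96.3)
s=snap("side");cv2.imwrite("pics/s4.png",cv2.resize(s["pixels"][150:310,210:330,::-1],None,fx=3.5,fy=3.5))
E
```

```text
t: 25.65
tcp_pos: [0.5158, -0.0919, 0.0622]
tool_rot: [0.667, 0.745, -0.0, -0.001]
force: [-0.4, 0.7, 0.7]
finger_gap: 0.123
gripper_force: 27.4
t 25.65 tcp [515.8 -91.9  62.2] yaw -83.7 ->  [-0.0007 -0.0001  0.0231] 0.001 rows 0.5
```

View pics/s4.png

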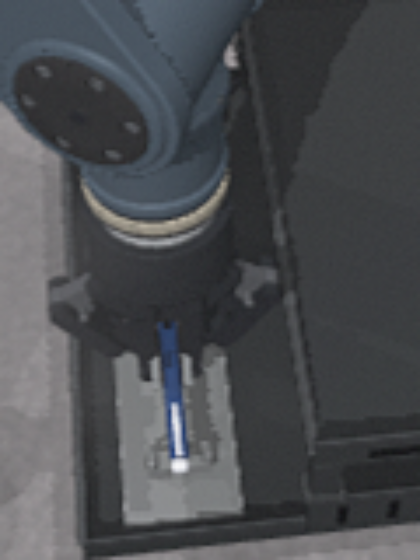

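The crop shows the stylus (175,400) level and aligned over the notches, with the knuckles clear of the tray. I lower it in small steps.

```bash
python3 drive.py '0 0 0.008 0 0.05;0 0 0.014 0 0.05;0 0 0.018 0 0.05;0 0 0.0205 0 0.05;0 0 0.022 0 0.05;0 0 0.022 0 0.05;0 0 0.022 0 0.05'; python3 drive.py '0 0 0.0005 0 0.05;0 0 0.001 0 0.05;0 0 0.0015 0 0.05;0 0 0.0015 0 0.05;0 0 0.0015 0 0.05'
```

```text
t: 26.4
tcp_pos: [0.5158, -0.0927, 0.0409]
tool_rot: [0.667, 0.745, 0.0, 0.0]
force: [0.1, 0.6, -0.4]
finger_gap: 0.118
gripper_force: 27.4
t: 26.9
tcp_pos: [0.5157, -0.0926, 0.0393]
tool_rot: [0.667, 0.745, -0.0, -0.0]
force: [-1.0, -0.2, 0.0]
finger_gap: 0.114
gripper_force: 27.4
```

```bash
python3 drive.py '0 0 0.0005 0 0.05;0 0 0.001 0 0.05;0 0 0.001 0 0.05;0 0 0.001 0 0.05'
```

```text
t: 27.3
tcp_pos: [0.5158, -0.0926, 0.039]
tool_rot: [0.667, 0.745, 0.0, 0.0]
force: [-1.2, 0.3, 6.3]
finger_gap: 0.121
gripper_force: 28.1
```

Contact. Release, rise, then move to the dish.

```bash
python3 drive.py '0 0 0 0 0.2;0 0 0 0 0.35;0 0 0 0 0.4;0 0 0 0 0.4;0 0 -0.02 0 0.4;0 0 -0.06 0 0.4;0 0 -0.11 0 0.6;0 0 -0.16 0 1;0 0 -0.18 0 1;0 0 -0.18 0 1;0 0 -0.18 0 1'; python3 - <<'E'
from h import *
for n in("top","side"):
    s=snap(n);np.savez(f"pics/{n}5.npz",**s)
    cv2.imwrite(f"pics/{n}5.png",s["pixels"][:,:,::-1])
    P=cloud(s);x,y,z=P[...,0],P[...,1],P[...,2];o=.0017 if n=="top" else 0
    q=(z-o>.034)&(z-o<.046)&(abs(x-.558)<.05)&(abs(y-.331)<.06);print("dish",cv2.minEnclosingCircle((P[q][:,:2]*1000).astype(np.float32)),rect(P[q][:,:2]))
    q=(z-o>.05)&(z-o<.065)&(abs(x-.468)<.06)&(abs(y-.321)<.06);print("box",rect(P[q][:,:2]))
    hsv=cv2.cvtColor(s["pixels"],cv2.COLOR_RGB2HSV);q=(hsv[...,1]>100)&(abs(hsv[...,0].astype(int)-112)<14)&(z<.05)&(abs(y+.09)<.12)&(abs(x-.5)<.1)&(z>.012);print("stylus",rect(P[q][:,:2]),np.median(z[q])-o)
go(558.5,331.2,210,6.4)
E
```

```text
t: 28.4
tcp_pos: [0.5153, -0.0924, 0.2183]
tool_rot: [0.667, 0.745, -0.0, 0.0]
force: [-0.1, 0.4, -1.3]
finger_gap: 1.001
gripper_force: 0.0
dish ((557.22900390625, 329.4353942871094), 33.10862350463867) (array([557.1, 329. ]), 64.7, 63.6, 46.61)
box (array([468.2, 320.2]), 66.0, 59.1, 5.99)
stylus (array([513.8, -79.6]), 21.6, 9.7, -89.37) 0.026852671032966183
dish ((557.1749877929688, 328.42120361328125), 34.11726379394531) (array([566.5, 328.3]), 67.1, 44.5, -89.58)
box (array([0., 0.]), 0.0, 0.0, 0.0)
stylus (array([517. , -93.1]), 117.5, 10.2, -83.97) 0.026290475683432398
t 28.5 tcp [514.6 -92.1 216.8] yaw -83.7 ->  [0.416  0.0901 0.0072] 1.569 rows 10.5
```

View pics/side5.png

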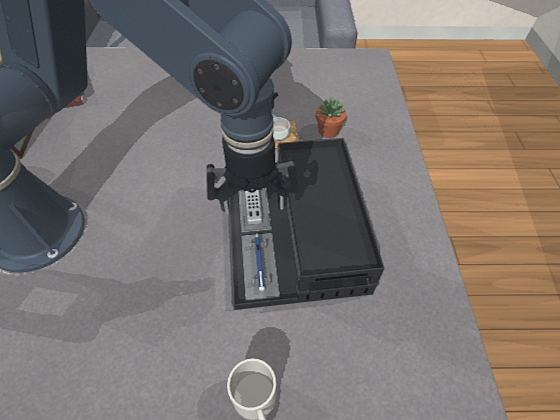

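The side view shows the stylus across both pen-rest supports (260,262) and the remote in its cradle (253,208). The top of the stylus is at z≈27 mm, as expected when it is seated.

```bash
python3 drive.py '0.416 0.09 0 -1.572 1;0.416 0.09 0 -1.572 1;0.416 0.09 0 -1.572 1;0.416 0.09 0 -1.572 1;0.416 0.09 0 -1.572 1;0.416 0.09 0 -1.572 1;0.416 0.09 0 -1.572 1;0.416 0.09 0 -1.572 1;0.416 0.09 0 -1.572 1;0.416 0.09 0 -1.572 1;0.416 0.09 0 -1.572 1;0.416 0.09 0 -1.572 1;0.416 0.09 0 -1.572 1;0.416 0.09 0 -1.572 1' 30; python3 -c "
from h import *
go(558.6,331.3,32.5,6.4)"
```

```text
t: 29.9
tcp_pos: [0.5593, 0.3304, 0.2173]
tool_rot: [-0.055, 0.998, -0.0, -0.001]
force: [0.5, -0.5, -0.4]
finger_gap: 0.999
gripper_force: 0.0
t 29.9 tcp [559.3 330.4 217.3] yaw 6.3 ->  [0.0002 0.0011 0.1848] -0.002 rows 3.7
```

```bash
python3 drive.py '0 0.001 0.04 0 1;0 0.001 0.085 0 1;0 0.001 0.13 0 1;0 0.001 0.16 0 1;0 0.001 0.178 0 1;0 0.001 0.184 0 1;0 0.001 0.184 0 1;0 0.001 0.184 0 1'; python3 drive.py '0 0 0 0 0.8;0 0 0 0 0.6;0 0 0 0 0.6;0 0 0 0 0.6;0 0 0 0 0.6;0 0 0 0 0.6' 30;  python3 -c "
from h import *
go(611.5,93.6,118.6,6.4)"
```

```text
t: 30.7
tcp_pos: [0.5603, 0.332, 0.0354]
tool_rot: [-0.055, 0.998, 0.0, 0.001]
force: [0.1, -0.5, 0.5]
finger_gap: 1.001
gripper_force: 0.0
t: 31.3
tcp_pos: [0.5605, 0.3322, 0.0363]
tool_rot: [-0.056, 0.998, 0.0, 0.002]
force: [-0.1, -0.4, 6.6]
finger_gap: 0.756
gripper_force: 34.7
t 31.3 tcp [560.5 332.2  36.3] yaw 6.4 ->  [-0.0245 -0.2427 -0.0824] -0.0 rows 5.1
```

```bash
python3 drive.py '0 0 -0.005 0 0.6;0 0 -0.015 0 0.6;0 0 -0.04 0 0.6;0 0 -0.08 0 0.6;0 0 -0.12 0 0.6;0 0 -0.155 0 0.6;0 0 -0.175 0 0.6;-0.003 -0.02 -0.175 0 0.6;-0.006 -0.06 -0.175 0 0.6;-0.011 -0.105 -0.175 0 0.6;-0.015 -0.15 -0.175 0 0.6;-0.02 -0.19 -0.175 0 0.6;-0.024 -0.225 -0.175 0 0.6;-0.026 -0.2425 -0.175 0 0.6;-0.026 -0.2425 -0.175 0 0.6;-0.026 -0.2425 -0.175 0 0.6;-0.026 -0.2425 -0.175 0 0.6'; python3 - <<'E'
from h import *
go(613.3,93.6,122.3,6.4)
s=snap("side");P=cloud(s);x,y,z=P[...,0],P[...,1],P[...,2];T=manip.sense()["tcp_pos"]
g=(np.hypot(x-T[0],y-T[1])<.045)&(z<T[2]+.02)&(z>T[2]-.05);print(rect(P[g][:,:2]),z[g].min())
E
```

```text
t: 33.0
tcp_pos: [0.6115, 0.0954, 0.2093]
tool_rot: [-0.056, 0.998, 0.0, -0.0]
force: [-0.6, 0.0, -1.1]
finger_gap: 0.756
gripper_force: 35.0
t 33.0 tcp [611.5  95.4 209.3] yaw 6.5 ->  [-0.0016 -0.0021  0.087 ] 0.001 rows 1.7
(array([607.1,  87.8]), 76.4, 58.3, -52.15) 0.17949773137410815
```

```bash
python3 drive.py '-0.001 -0.001 0.03 0 0.6;-0.001 -0.001 0.055 0 0.6;-0.001 -0.001 0.07 0 0.6;-0.001 -0.001 0.075 0 0.6;-0.001 -0.001 0.075 0 0.6;-0.001 -0.001 0.075 0 0.6'; python3 -c "
from h import *
go(613.3,93.6,122.3,6.4)"
```

```text
t: 33.65
tcp_pos: [0.6138, 0.0935, 0.1351]
tool_rot: [-0.056, 0.998, -0.0, 0.001]
force: [-0.1, -0.4, -0.8]
finger_gap: 0.754
gripper_force: 35.0
t 33.65 tcp [613.8  93.5 135.1] yaw 6.4 ->  [0.0005 0.0002 0.0128] 0.0 rows 0.3
```

```bash
python3 drive.py '0 0 0.005 0 0.6;0 0 0.008 0 0.6;0 0 0.01 0 0.6;0 0 0.0115 0 0.6;0 0 0.0125 0 0.6;0 0 0.013 0 0.6;0 0 0.013 0 0.6;0 0 0.013 0 0.6'
```

```text
t: 34.45
tcp_pos: [0.6132, 0.0927, 0.1223]
tool_rot: [-0.056, 0.998, -0.0, 0.0]
force: [-3.4, -0.8, 6.5]
finger_gap: 0.757
gripper_force: 35.3
```

Landed at the expected height. Release, rise, go to the box.

```bash
python3 drive.py '0 0 0 0 0.85;0 0 0 0 1;0 0 0 0 1;0 0 0 0 1;0 0 -0.02 0 1;0 0 -0.05 0 1;0 0 -0.09 0 1;0 0 -0.1 0 1;0 0 -0.1 0 1'; python3 -c "
from h import *
go(468,321.3,222,6)"
```

```text
t: 35.35
tcp_pos: [0.6145, 0.0928, 0.2234]
tool_rot: [-0.056, 0.998, -0.0, 0.002]
force: [1.0, 0.2, 0.4]
finger_gap: 0.999
gripper_force: 0.0
t 35.35 tcp [614.5  92.8 223.4] yaw 6.4 ->  [0.1202 0.2433 0.0007] 0.007 rows 5.4
```

```bash
python3 drive.py '0.12 0.2435 0 0.007 1;0.12 0.2435 0 0.007 1;0.12 0.2435 0 0.007 1;0.12 0.2435 0 0.007 1;0.12 0.2435 0 0.007 1;0.12 0.2435 0 0.007 1;0.12 0.2435 0 0.007 1;0.12 0.2435 0 0.007 1;0.12 0.2435 0 0.007 1' 45; python3 - <<'E'
from h import *
for n in("top","side"):
    s=snap(n);P=cloud(s);x,y,z=P[...,0],P[...,1],P[...,2];o=.0017 if n=="top" else 0
    q=(z-o>.12)&(z-o<.132)&(abs(x-.61)<.06)&(abs(y-.09)<.06);print("dish",cv2.minEnclosingCircle((P[q][:,:2]*1000).astype(np.float32)),q.sum())
go(468,321.3,40,6)
E
```

```text
t: 36.25
tcp_pos: [0.4673, 0.3204, 0.2203]
tool_rot: [-0.052, 0.999, -0.0, -0.001]
force: [0.0, 0.7, 0.6]
finger_gap: 1.002
gripper_force: 0.0
dish ((609.4614868164062, 91.13902282714844), 32.772674560546875) 178
dish ((610.91845703125, 89.99992370605469), 33.890323638916016) 200
t 36.35 tcp [467.8 320.3 220.8] yaw 5.9 ->  [-0.0005  0.0011  0.1808] -0.003 rows 3.6
```

```bash
python3 drive.py '0 0.001 0.04 0 1;0 0.001 0.085 0 1;0 0.001 0.13 0 1;0 0.001 0.16 0 1;0 0.001 0.177 0 1;0 0.001 0.182 0 1;0 0.001 0.182 0 1;0 0.001 0.182 0 1'; python3 drive.py '0 0 0 0 0.8;0 0 0 0 0.55;0 0 0 0 0.55;0 0 0 0 0.55;0 0 0 0 0.55;0 0 0 0 0.55;0 0 0 0 0.55' 45;  python3 -c "
from h import *
go(627.3,-81,210,7)"
```

```text
t: 37.15
tcp_pos: [0.468, 0.3224, 0.0402]
tool_rot: [-0.052, 0.999, 0.0, 0.001]
force: [-0.5, 0.1, -0.6]
finger_gap: 0.996
gripper_force: 0.0
t: 37.85
tcp_pos: [0.4676, 0.3226, 0.0407]
tool_rot: [-0.052, 0.999, 0.0, 0.001]
force: [0.4, -2.4, 6.1]
finger_gap: 0.671
gripper_force: 49.0
t 37.85 tcp [467.6 322.6  40.7] yaw 6.0 ->  [-0.117  -0.418  -0.1691] -0.018 rows 9.3
```

```bash
python3 drive.py '0 0 -0.005 0 0.55;0 0 -0.015 0 0.55;0 0 -0.04 0 0.55;0 0 -0.08 0 0.55;0 0 -0.12 0 0.55;0 0 -0.155 0 0.55;0 0 -0.17 0 0.55;-0.006 -0.02 -0.17 0 0.55;-0.017 -0.06 -0.17 0 0.55;-0.03 -0.105 -0.17 0 0.55;-0.042 -0.15 -0.17 0 0.55;-0.055 -0.195 -0.17 0 0.55;-0.067 -0.24 -0.17 0 0.55;-0.08 -0.285 -0.17 0 0.55;-0.092 -0.33 -0.17 0 0.55;-0.104 -0.37 -0.17 -0.018 0.55;-0.112 -0.4 -0.17 -0.018 0.55;-0.117 -0.418 -0.17 -0.018 0.55;-0.117 -0.418 -0.17 -0.018 0.55;-0.117 -0.418 -0.17 -0.018 0.55'; python3 -c "
from h import *
go(627.3,-81,126.7,7)"
```

```text
t: 39.85
tcp_pos: [0.6258, -0.0801, 0.209]
tool_rot: [-0.061, 0.998, 0.001, -0.001]
force: [-0.2, 0.7, -3.5]
finger_gap: 0.673
gripper_force: 49.2
t 39.85 tcp [625.8 -80.1 209. ] yaw 7.0 ->  [-0.0016 -0.0012  0.0823] -0.0 rows 1.6
```

```bash
python3 drive.py '-0.001 0 0.03 0 0.55;-0.001 0 0.055 0 0.55;-0.001 0 0.068 0 0.55;-0.001 0 0.072 0 0.55;-0.001 0 0.072 0 0.55;-0.001 0 0.072 0 0.55'; python3 -c "
from h import *
go(627.3,-81,126.7,7)"
```

```text
t: 40.45
tcp_pos: [0.6285, -0.0807, 0.1385]
tool_rot: [-0.061, 0.998, -0.0, 0.001]
force: [-0.6, -0.9, -2.0]
finger_gap: 0.673
gripper_force: 49.1
t 40.45 tcp [628.5 -80.7 138.5] yaw 7.0 ->  [ 0.0013 -0.0001  0.0118] 0.001 rows 0.2
```

```bash
python3 drive.py '0.001 0 0.004 0 0.55;0.001 0 0.007 0 0.55;0.001 0 0.009 0 0.55;0.001 0 0.0105 0 0.55;0.001 0 0.0115 0 0.55;0.001 0 0.0118 0 0.55;0.001 0 0.0118 0 0.55;0.001 0 0.0118 0 0.55'
```

```text
t: 41.25
tcp_pos: [0.6266, -0.0812, 0.1267]
tool_rot: [-0.061, 0.998, -0.0, 0.0]
force: [-2.9, -0.2, 5.1]
finger_gap: 0.674
gripper_force: 49.9
```

Release, rise, back off towards the side so that both cameras see everything.

```bash
python3 drive.py '0 0 0 0 0.8;0 0 0 0 1;0 0 0 0 1;0 0 0 0 1;0 0 -0.02 0 1;0 0 -0.06 0 1;0 0 -0.11 0 1;0 0 -0.13 0 1;0.04 0.03 -0.13 0 1;0.08 0.06 -0.13 0 1;0.12 0.09 -0.13 0 1;0.15 0.13 -0.13 0 1;0.15 0.18 -0.13 0 1;0.15 0.23 -0.13 0 1;0.15 0.28 -0.13 0 1;0.15 0.33 -0.13 0 1;0.15 0.38 -0.13 0 1;0.15 0.42 -0.13 0 1;0.15 0.42 -0.13 0 1;0.15 0.42 -0.13 0 1'; python3 - <<'E'
from h import *
for n in("top","side"):
    s=snap(n);P=cloud(s);x,y,z=P[...,0],P[...,1],P[...,2];o=.0017 if n=="top" else 0
    q=(z-o>.12)&(z-o<.132)&(abs(x-.61)<.06)&(abs(y-.09)<.06);print("dish",cv2.minEnclosingCircle((P[q][:,:2]*1000).astype(np.float32)),q.sum())
    q=(z-o>.136)&(z-o<.15)&(abs(x-.626)<.06)&(abs(y+.085)<.06);print("box",rect(P[q][:,:2]))
    a=s["pixels"][130:295,190:370] if n=="top" else s["pixels"][110:310,210:400];cv2.imwrite(f"pics/{n}9.png",cv2.resize(a[:,:,::-1],None,fx=2.8,fy=2.8))
E
```

```text
t: 43.25
tcp_pos: [0.4261, 0.3181, 0.2553]
tool_rot: [-0.062, 0.998, -0.0, -0.0]
force: [-0.7, -0.9, -0.1]
finger_gap: 0.998
gripper_force: 0.0
dish ((609.4736328125, 91.22296142578125), 32.88288879394531) 179
box (array([626.2, -82.3]), 67.5, 58.2, 7.02)
dish ((609.1767578125, 89.76011657714844), 33.698665618896484) 195
box (array([627.1, -83.5]), 66.4, 58.6, 6.99)
```

View pics/top9.png

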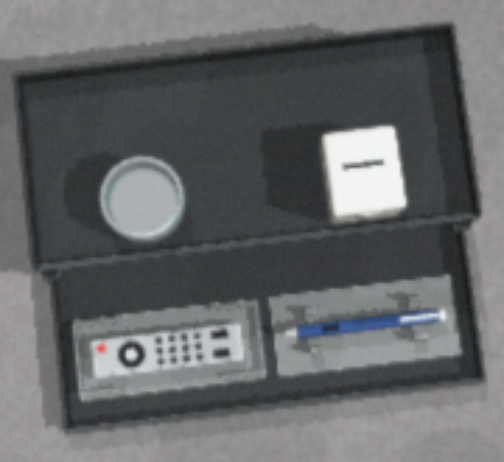

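View pics/side9.png

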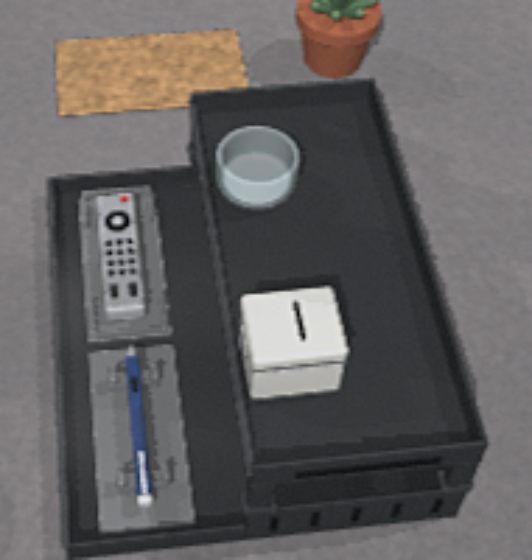

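Both views show the remote in its cradle and the stylus across both supports. The box is within about 1 mm of where it stood and the dish within about 3 mm, and both are upright. The mat is empty and the robot is clear.

```bash
python3 -c "
from station import manip
print(manip.sign_off())"
```

```text
the job is handed in; nothing more can be done
None
```

The job is handed in at about 43 s: the remote is in its cradle buttons up, the stylus lies across both pen-rest supports, and the dish and coin box are back on the upper tier, with the dish about 3 mm and the box about 1 mm from where they stood.

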